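# Clear the crank and wind up the bath lift

## Robot

A 7-joint arm with a two-finger parallel gripper is mounted at the origin on the work surface. World frame = base frame: x ahead of the robot, y to its left, z up, the work surface at z = 0. Lengths are in mm, angles in rad, forces in N, time in s.
With the tool pointing down it reaches from about 400 to 875 mm from the base axis. Payload 4.4 kg.
Tool frame: the origin (TCP) lies between the finger pads; the fingertips stand 17 mm ahead of it and the grasp point (between the pads) lies 2 mm behind it; z points along the fingers, y is the line along which they close (so a half turn about z gives the same grasp; the last joint's range is limited). The gripper opens to 85 mm and grips with 20 to 120 N. Pads are 22 mm wide; open, the fingers measure 114 mm over their backs; the gripper's body (76 mm by 85 mm) begins 54 mm behind the grasp point. The pads swing forward as they close: fully open they stand 13 mm farther back than shut.
Start: joints at [-1.378, 0.628, 0.038, 1.517, -0.027, 0.996, -0.02], TCP at [166.324, 628.374, 248.313] pointing down, gripper open.
Joint ranges: [-3.06, 3.06], [-0.37, 2.12], [-1.25, 1.32], [0.18, 2.47], [-1.1, 4.24], [0.23, 1.98], [-2.94, 2.94]. Speed limits (rad/s): [2.57, 2.57, 3.14, 3.14, 3.14, 3.14, 3.14].

## Interface

Orientations are given as [roll, pitch, yaw] about the fixed x, y, z axes, in that order (R = Rz(yaw) Ry(pitch) Rx(roll)).
In Python, from cell import sensors, get_image, ctrl gives the robot as it stands.
- The arm moves only by the tool send_rows, never from a script. Its argument "series" is a list of rows, each a list of 3 entries, a list of its own where there are three numbers: the finger opening in mm, from 0 to 85.4, then the shift along the world's x, y, z in units of 60 mm (1.0 is 60 mm), then the turn, a rotation vector about the world's x, y, z in units of 5 degrees (1.0 is 5 degrees). A call has 1 to 8 rows; each row shifts and turns the commanded pose from where the row before left it; what a row does not reach is not made up. A row lasts 1/8 s, in which the tool goes at most 62.5 mm and 10.7 degrees, less where a joint would pass 70% of its speed; a pose out of reach is approached as far as the arm can. A call is refused whole if a number of a shift passes 1 or a number of a turn 1, either way. A call with a gripper value outside its range is refused whole. The fingers move at their own pace and stop on an object; the grip force is fixed at half the most. Time passes only in rows, so rows that do not move let the fingers close. It gives the time, the measured TCP pose, the force, the opening and the grip force at its end, in the units of the state.
- sensors.read_state(): the state, without advancing time (a new reading comes with each control period).
- get_image(name): name is "scene" or "top" or "wrist"; returns a dict with "img" (384x512x3 uint8, red, green, blue), "depth" (384x512 float32, mm along the optical axis (not along the pixel's ray), 0 where there is no reading), "vfov" (degrees; the focal length in pixels is half the picture's height over the tangent of half this angle, whatever the lens; pixels are square), "cx", "cy" (the principal point, pixels), "k1" (the pictures are not rectified: a ray, as slopes to the right and down, at radius r is drawn at 1 + k1 r^2 times it, then the intrinsics apply), "world_to_cam" (4x4, takes a point from world to camera coordinates). Camera axes: x right, y down, z forward; pixel columns grow to the right and rows downward; lengths in mm; the calibration is good to about 2 mm. A picture is of the moment at which its call begins.
- ctrl.finish_job(): hands the job in; it is judged then, once.
The state is a dict: "clock": time; "qpos": joint angles; "qd": joint speeds; "tau": joint torques, N m; "eef_pos": TCP position; "tool_rot": TCP orientation; "force": force on the tool from outside, world axes, zero at the start; "torque": the same for the moment, N m; "width": finger opening in mm; "gripper_force": force on a finger pad.
Only numpy, scipy, OpenCV 4.12 (cv2) and the standard library are available. Lean on these libraries where they do the work, as an engineer would, in place of code of your own. Each camera call takes 0.05 s, during which the arm holds its last target. There are 200 camera calls.

## Task

The small white bottle is standing in the way of the bath lift's hand crank: set it down gently, upright, in the steel tray and let go of it. Then wind the crank clockwise (seen from above), a full turn and a little more, until it comes up against its stop and the bath is fully raised. Leave everything else on the bench where it is, and never tip the bottle over.

Things in the scene. Friction and masses are not known exactly. Their poses are not given: they have to be found in the camera images.
- crank (a joint): Angle in rad of the hand crank, a horizontal handwheel on a vertical axis; grows clockwise seen from above. 0 is the low stop, 8.0 the high stop (bath fully raised); it starts between 0 and 1.6. It stays where it is left; friction asks about 2 to 6 N at the handle. The lift rises 5 mm per rad.
- crank_axis (a point): Centre of the handwheel (black rim 139 mm in diameter, 3 spokes), on its axis, 54 mm above the bench; rim top at 61 mm. A lug beyond the rim, 48 to 60 mm above the bench, carries the handle and sweeps out to 112 mm from the axis. z is up. The fixed grey housing below, 30 mm high and 120 mm wide, runs sideways (roughly to +y) to the lift.
- crank_grip (a point): Point on the axis of the crank's upright handle, 101 mm above the bench. The handle is a round black cylinder, 26 mm in diameter, 70 mm tall (61 to 131 mm above the bench), its axis 95 mm from the crank axis. It revolves freely on its own pin, so a gripper holding it need not turn with the crank; it cannot come off.
- lift_top (a point): Centre of the rim of the round steel bath (168 mm in diameter, 70 mm deep) on the lift platform, 280 mm from the crank axis; 157 mm above the bench when the crank reads 0, 197 mm when it is fully raised.
- bottle: White plastic bottle with a grey cap, upright, 130 mm tall: body 56 mm in diameter up to 99 mm, cap 42 mm in diameter above 105 mm; 0.2 to 0.45 kg. It starts on the bench about 110 mm from the crank axis, on the side away from the lift, in the way of the lug. Origin: centre of its underside; z along its axis.
- tray_in (a point): Centre of the inner floor of an empty open steel tray, 160 x 220 mm outside (220 along its y), walls 5 mm thick and 30 mm high; the floor is about 5 mm above the bench. Fixed. x and y run along its sides, z up.
- big_bottle: Bystander: white bottle with white cap, 86 mm in diameter, 200 mm tall. Origin: centre of its underside.
- flask: Bystander: glass conical flask, 84 mm in diameter at the foot, 125 mm tall. Origin: centre of its underside.
- beaker: Bystander: glass beaker, 72 mm in diameter, 95 mm tall. Origin: centre of its underside.
- spatula: Bystander: spatula 180 mm long, lying flat along its x axis.
- jar: Bystander: squat amber jar with black lid, 68 mm in diameter, 75 mm tall. Origin: centre of its underside.

How it is judged:
By the outcome, as a careful person would: the job done as asked, in the order asked, and still so for the second after the job is handed in, with the robot touching nothing.
It also fails if it takes over 72 s, if anything falls off the work surface, if the arm or the gripper's body presses on something with over 40 N, if the wrist force passes 120 N, or if a joint passes its speed limit or range.

## Working session

There is one attempt and no reset: what is moved stays moved. The work goes in short steps, Python scripts to look and compute and a tool call to move; the robot and the scene stay as the last step left them, time stands still between calls to the robot, and variables do not carry over. Pictures are saved under pics/ and viewed, at most 10 in all, crops included, and the job is handed in when it is done.

Besides the shell and the picture viewer there is one more tool, called after "Call:" by a JSON object that holds its "fn" and its "kwargs". send_rows: Moves the arm, as the interface text tells. Its arguments: {"type":"object","properties":{"series":{"type":"array"}},"required":["series"]}

```bash
mkdir -p pics
cat > h.py <<'E'
import numpy as np, cv2
from cell import sensors, get_image, ctrl
def grab(n, save=None):
    d=get_image(n)
    if save: cv2.imwrite('pics/'+save, cv2.cvtColor(d['img'],cv2.COLOR_RGB2BGR))
    return d
def K(d):
    f=d['img'].shape[0]/2/np.tan(np.radians(d['vfov'])/2)
    return np.array([[f,0,d['cx']],[0,f,d['cy']],[0,0,1.]])
def rays(d,uv):
    uv=np.asarray(uv,float).reshape(-1,1,2)
    s=cv2.undistortPoints(uv,K(d),np.array([d['k1'],0,0,0.]))[:,0]
    return np.c_[s,np.ones(len(s))]
def onplane(d,uv,z):
    M=np.asarray(d['world_to_cam']);R,t=M[:3,:3],M[:3,3]
    c=-R.T@t; w=rays(d,uv)@R
    return c+w*((z-c[2])/w[:,2])[:,None]
def cloud(d):
    h,w=d['depth'].shape; v,u=np.mgrid[:h,:w]
    p=rays(d,np.c_[u.ravel(),v.ravel()])*d['depth'].reshape(-1,1)
    M=np.asarray(d['world_to_cam']);R,t=M[:3,:3],M[:3,3]
    P=(p-t)@R; P[d['depth'].ravel()==0]=np.nan
    return P.reshape(h,w,3)
E
python3 - <<'E'
from h import *
for n in('top','scene'):
    d=grab(n,n+'0.png');M=np.asarray(d['world_to_cam']);print(n,(-M[:3,:3].T@M[:3,3]).round(),d['vfov'],d['k1'],(d['depth']>0).mean())
print(sensors.read_state())
E
```

```text
top [ 359.   23. 1471.] 42.78913114452274 -0.18903178770571563 0.996246337890625
scene [ 991. -291.  913.] 55.51407577193178 -0.014628332735607923 0.9960123697916666
{'clock': 0.1, 'qpos': array([-1.37780419,  0.62925324,  0.0384473 ,  1.51827907, -0.02699352,
        0.99633365, -0.01998392]), 'qd': array([-6.03089473e-05,  4.64366734e-04,  1.22327250e-03, -1.77886776e-03,
       -6.54980420e-04, -7.62420692e-05,  1.80473535e-03]), 'tau': array([ 4.03313607e-03, -5.64540982e+01,  1.23127129e+00, -1.93976766e+01,
        1.14195416e-02,  5.43685906e-03,  1.65970124e-05]), 'eef_pos': array([166.177003  , 627.83165174, 247.47780582]), 'tool_rot': array([-3.13983756e+00,  2.52084100e-05,  2.88281783e+00]), 'force': array([ 0.15792884, -0.25016497,  0.01442098]), 'torque': array([-0.04647379,  0.00532589,  0.00858445]), 'gripper_force': 0.0, 'width': 85.55939960413453}
```

View pics/top0.png

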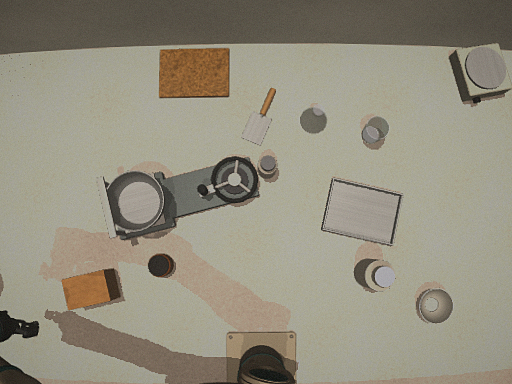

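View pics/scene0.png

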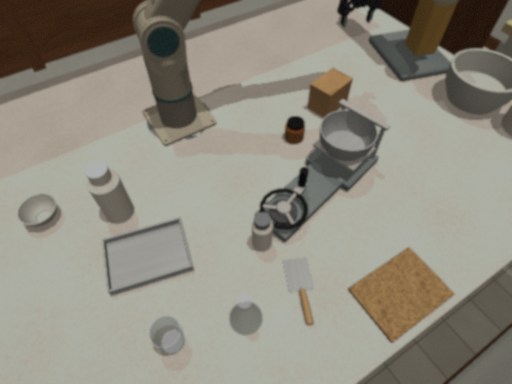

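The top view (up is +x, left is +y) shows the wheel hub near (234,180), handle near (204,190), bottle cap near (268,162) and tray near (362,211). The flask is at (313,119) and the spatula at (258,120). The scene view agrees. Next I'll measure with depth and rays.

Run:
```python
from h import *
from scipy.optimize import least_squares
def circ(xy):
    s=least_squares(lambda p:np.hypot(*(xy-p[:2]).T)-p[2],[*np.median(xy,0),40],loss='soft_l1',f_scale=2);return s.x.round(1)
T=grab('top');S=grab('scene');PT=cloud(T);PS=cloud(S)
c0={'bottle':(268,162),'hub':(234,180),'handle':(204,190),'lift':(137,201),'tray':(362,211),'flask':(313,119),'jar':(161,265),'big':(382,276),'beaker':(373,132)}
zs=dict(bottle=130,hub=61,handle=131,lift=160,tray=5,flask=125,jar=75,big=200,beaker=95)
for k,u in c0.items(): print(k,onplane(T,[u],zs[k])[0].round(),PT[u[1],u[0]].round())
A=np.vstack([PT.reshape(-1,3),PS.reshape(-1,3)]); A=A[~np.isnan(A[:,0])]
lab=np.r_[np.zeros(PT.size//3),np.ones(PS.size//3)]
def near(P,k,r,z0,z1):
    c=onplane(T,[c0[k]],zs[k])[0]; P=P.reshape(-1,3)
    m=(np.hypot(*(P[:,:2]-c[:2]).T)<r)&(P[:,2]>z0)&(P[:,2]<z1);return P[m]
for nm,P in(('top',PT),('scene',PS)):
    for k,r,a,b in(('bottle',45,122,140),('bottle',50,35,95),('handle',35,122,140),('handle',30,70,120),('lift',110,140,215)):
        q=near(P,k,r,a,b)
        print(nm,k,a,b,len(q), q.mean(0).round(1) if len(q) else '', ((q.min(0)+q.max(0))/2).round(1) if len(q) else '',(q.max(0)-q.min(0)).round() if len(q) else '', circ(q[:,:2]) if len(q)>10 else '')
    # rim: dark pixels at z 50..65
    q=near(P,'hub',80,56,66);c=onplane(T,[c0['hub']],61)[0,:2]
    q=q[np.hypot(*(q[:,:2]-c).T)>50];print(nm,'rim',len(q),circ(q[:,:2]))
    q=near(P,'tray',170,22,34);r=cv2.minAreaRect(q[:,:2].astype(np.float32));print(nm,'tray',len(q),r)
    q=near(P,'tray',50,-5,15);print('floor',q.mean(0).round(1))
```

```text
bottle [589. -23. 130.] [589. -23. 130.]
hub [549.  74.  61.] [549.  75.  59.]
handle [513. 155. 131.] [513. 155. 131.]
lift [481. 335. 160.] [487. 351.  94.]
tray [ 458. -310.    5.] [ 459. -312.   -4.]
flask [ 712. -152.  125.] [ 727. -159.   71.]
jar [305. 284.  75.] [305. 284.  77.]
big [ 274. -314.  200.] [ 274. -314.  200.]
beaker [ 681. -331.   95.] [ 703. -355.    2.]
top bottle 122 140 160 [588.  -21.4 129.1] [588.  -20.2 128.4] [38. 39. 12.] [588.  -21.3  14.4]
top bottle 35 95 127 [571.1  -2.7  65.3] [582.7 -11.   65.5] [66. 72. 59.] [595.2 -12.5  35.6]
top handle 122 140 67 [517.2 163.7 129.2] [517.5 163.6 130.4] [25. 23. 14.] [517.3 163.7   8.9]
top handle 70 120 25 [510.8 157.   96. ] [515.2 161.3  95.5] [21. 21. 45.] [-210725.2 -198459.9  289946.2]
top lift 140 215 804 [477.6 380.7 163.7] [476.6 350.8 160. ] [181. 178.  40.] [482.1 345.3  81.8]
top rim 484 [551.6  75.6  62.4]
top tray 455 ((414.43505859375, -297.88201904296875), (222.2855224609375, 247.59620666503906), 76.2767333984375)
floor [ 457.6 -309.7    3.4]
scene bottle 122 140 202 [591.9 -24.9 128.8] [590.4 -23.9 127.7] [41. 41. 11.] [592.  -24.9  15.2]
scene bottle 35 95 263 [605.4 -28.   64.7] [596.8 -13.1  64.9] [43. 77. 59.] [582.3 -17.   36.1]
scene handle 122 140 61 [520.7 158.6 128.9] [519.6 159.1 128.1] [25. 26.  9.] [519.9 159.3   9. ]
scene handle 70 120 97 [525.8 154.6  96.3] [521.1 157.7  95.1] [23. 21. 49.] [ 349455.1 -340831.3  487875.5]
scene lift 140 215 998 [478.4 365.9 157.9] [478.5 349.1 158.3] [180. 178.  37.] [486.1 343.3  81.2]
scene rim 472 [554.4  72.8  62.4]
scene tray 755 ((416.52099609375, -297.0235595703125), (222.01937866210938, 250.26547241210938), 76.088134765625)
floor [ 458.7 -310.2    3.8]
```

Two-view averages:

| Point | Position (mm) | Check |
|---|---|---|
| Hub | (553, 74) | |
| Handle | (519, 161) | r = 93, expected 95 |
| Bottle | (590, -23) | 104 from hub, expected about 110 |
| Lift | (484, 344) | 279 from hub, expected 280 |
| Tray centre | (458, -310) | |

I'll approach above the bottle with the fingers closing tangentially to the wheel, about 21° from +x.

Call:
{"fn": "send_rows", "kwargs": {"series": [[85,[0.59,-0.9,0.05],[0,0,-0.9]],[85,[0.59,-0.9,0.05],[0,0,-0.9]],[85,[0.59,-0.9,0.05],[0,0,-0.9]],[85,[0.59,-0.9,0.05],[0,0,-0.9]],[85,[0.59,-0.9,0.05],[0,0,-0.9]],[85,[0.59,-0.9,0],[0,0,-0.9]],[85,[0.59,-0.9,0],[0,0,-0.9]],[85,[0.59,-0.9,0],[0,0,-0.9]]]}}

```text
clock: 1.2
eef_pos: [441.2, 208.9, 263.0]
tool_rot: [3.141, -0.0, 2.252]
force: [0.9, 0.7, -0.1]
width: 85.1
gripper_force: 0.0
```

Call:
{"fn": "send_rows", "kwargs": {"series": [[85,[0.59,-0.9,0],[0,0,-0.9]],[85,[0.59,-0.9,0],[0,0,-0.9]],[85,[0.59,-0.9,0],[0,0,-0.9]],[85,[0.5,-0.9,0],[0,0,-0.9]],[85,[0,0,0],[0,0,0]],[85,[0,0,0],[0,0,0]]]}}

```text
clock: 1.95
eef_pos: [572.6, 0.3, 262.4]
tool_rot: [-3.141, -0.001, 1.941]
force: [-0.9, 0.3, 0.0]
width: 85.4
gripper_force: 0.0
```

Run:
```python
from h import *
s=sensors.read_state();print(s['clock'],s['eef_pos'],s['tool_rot'],s['qpos'].round(2),s['force'])
W=grab('wrist','w0.png');P=cloud(W).reshape(-1,3)
m=(P[:,2]>120)&(P[:,2]<138)&(np.hypot(P[:,0]-590,P[:,1]+23)<45);q=P[m];print(len(q),q.mean(0),q.min(0),q.max(0))
```

```text
1.95 [5.72584905e+02 2.78383077e-01 2.62399188e+02] [-3.14080047e+00 -1.29273790e-03  1.94051838e+00] [-0.28  0.52  0.35  1.73 -0.22  0.93  0.53] [-0.92466978  0.29396721  0.00094851]
1746 [587.27448031 -22.2923481  128.71885052] [567.43662912 -43.95085565 120.07376558] [608.21870854  -3.08140793 131.4411469 ]
```

View pics/w0.png

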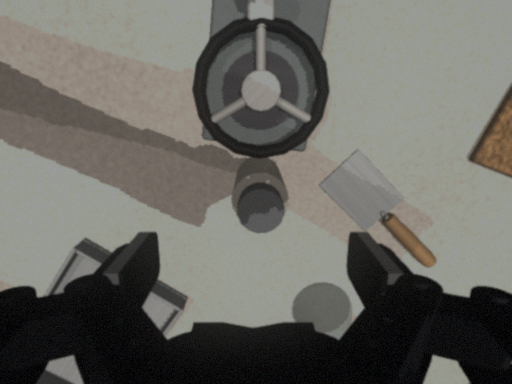

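The wrist view shows the bottle cap centred at (261,207), aligned with the fingers, and the wheel hub at (261,90). Three views agree on the bottle at about (588.5, -23).

Call:
{"fn": "send_rows", "kwargs": {"series": [[85,[0.27,-0.39,0],[0,0,0]],[85,[0,0,0],[0,0,0]],[85,[0,0,-0.7],[0,0,0]],[85,[0,0,-0.7],[0,0,0]],[85,[0,0,0],[0,0,0]],[85,[0,0,0],[0,0,0]]]}}

```text
clock: 2.75
eef_pos: [589.9, -22.7, 180.2]
tool_rot: [3.14, 0.0, 1.942]
force: [1.0, 0.8, 0.6]
width: 85.1
gripper_force: 0.0
```

Call:
{"fn": "send_rows", "kwargs": {"series": [[85,[-0.02,0,-0.5],[0,0,0]],[85,[0,0,-0.5],[0,0,0]],[85,[0,0,-0.4],[0,0,0]],[85,[0,0,-0.17],[0,0,0]],[85,[0,0,0],[0,0,0]],[85,[0,0,0],[0,0,0]]]}}

```text
clock: 3.5
eef_pos: [589.1, -23.8, 86.0]
tool_rot: [3.139, 0.001, 1.94]
force: [-0.0, -0.9, 0.4]
width: 85.1
gripper_force: 0.0
```

Call:
{"fn": "send_rows", "kwargs": {"series": [[65,[0,0,0],[0,0,0]],[58,[0,0,0],[0,0,0]],[52,[0,0,0],[0,0,0]],[48,[0,0,0],[0,0,0]],[45,[0,0,0],[0,0,0]],[45,[0,0,0],[0,0,0]],[45,[0,0,0],[0,0,0]]]}}

```text
clock: 4.38
eef_pos: [588.6, -23.7, 85.5]
tool_rot: [3.14, 0.0, 1.94]
force: [-0.2, -0.0, 5.7]
width: 54.6
gripper_force: 62.5
```

Call:
{"fn": "send_rows", "kwargs": {"series": [[45,[0,0,0.15],[0,0,0]],[45,[0,0,0.4],[0,0,0]],[45,[0,0,0.5],[0,0,0]],[45,[0,-0.1,0.3],[0,0,0]],[45,[-0.15,-0.4,0],[0,0,0]],[45,[-0.3,-0.6,0],[0,0,0]],[45,[-0.3,-0.65,0],[0,0,0]],[45,[-0.3,-0.65,0],[0,0,0]]]}}

```text
clock: 5.38
eef_pos: [524.1, -168.7, 165.8]
tool_rot: [-3.141, -0.0, 1.941]
force: [1.4, 0.1, -2.4]
width: 54.2
gripper_force: 64.1
```

Call:
{"fn": "send_rows", "kwargs": {"series": [[45,[-0.3,-0.65,0],[0,0,0]],[45,[-0.3,-0.65,0],[0,0,0]],[45,[-0.3,-0.6,0],[0,0,0]],[45,[-0.2,-0.4,0],[0,0,0]],[45,[0,0,0],[0,0,0]],[45,[0,0,0],[0,0,0]]]}}

```text
clock: 6.12
eef_pos: [459.3, -304.7, 165.6]
tool_rot: [3.141, -0.001, 1.941]
force: [-0.7, 0.9, -2.4]
width: 54.3
gripper_force: 64.1
```

Run:
```python
from h import *
s=sensors.read_state();print(s['eef_pos'],s['width'],s['qpos'].round(2))
d=grab('scene','s1.png')
P=cloud(d).reshape(-1,3)
m=(P[:,2]>22)&(P[:,2]<34)&(abs(P[:,0]-458)<110)&(abs(P[:,1]+310)<150);r=cv2.minAreaRect(P[m][:,:2].astype(np.float32));print(r)
cv2.imwrite('pics/s1c.png',cv2.resize(cv2.cvtColor(d['img'][120:340,40:360],cv2.COLOR_RGB2BGR),None,fx=2,fy=2))
```

```text
[ 459.29855966 -304.73066182  165.57490988] 54.275779803527335 [ 0.37  0.61  0.26  1.88 -0.24  0.68  1.14]
((458.69354248046875, -307.619873046875), (221.85153198242188, 163.1175994873047), 76.28028869628906)
```

View pics/s1c.png

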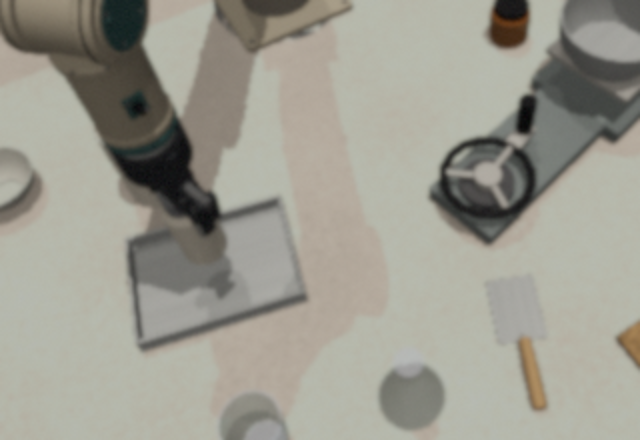

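The picture shows the bottle held over the tray at crop (205,245). The tray now measures 222 x 163 mm, as specified. Lowering it.

Call:
{"fn": "send_rows", "kwargs": {"series": [[45,[0,0,-0.4],[0,0,0]],[45,[0,0,-0.4],[0,0,0]],[45,[0,0,-0.25],[0,0,0]],[45,[0,0,-0.1],[0,0,0]],[45,[0,0,-0.03],[0,0,0]],[45,[0,0,0],[0,0,0]]]}}

```text
clock: 6.92
eef_pos: [459.4, -305.9, 95.3]
tool_rot: [3.141, 0.001, 1.94]
force: [-0.4, 0.4, -2.9]
width: 54.9
gripper_force: 64.1
```

Call:
{"fn": "send_rows", "kwargs": {"series": [[45,[0,0,-0.02],[0,0,0]],[45,[0,0,0],[0,0,0]]]}}

```text
clock: 7.18
eef_pos: [459.2, -305.8, 93.9]
tool_rot: [3.141, 0.0, 1.94]
force: [-1.2, 0.5, -2.0]
width: 54.4
gripper_force: 64.1
```

Call:
{"fn": "send_rows", "kwargs": {"series": [[45,[0,0,-0.02],[0,0,0]],[45,[0,0,-0.01],[0,0,0]],[45,[0,0,0],[0,0,0]]]}}

```text
clock: 7.55
eef_pos: [459.0, -305.7, 91.8]
tool_rot: [-3.142, -0.0, 1.94]
force: [-0.2, 0.5, -2.9]
width: 54.2
gripper_force: 64.1
```

Call:
{"fn": "send_rows", "kwargs": {"series": [[45,[0,0,-0.015],[0,0,0]],[45,[0,0,0],[0,0,0]]]}}

```text
clock: 7.8
eef_pos: [459.0, -305.7, 90.8]
tool_rot: [-3.142, -0.0, 1.94]
force: [0.6, -0.4, -3.4]
width: 54.4
gripper_force: 64.1
```

Call:
{"fn": "send_rows", "kwargs": {"series": [[45,[0,0,-0.02],[0,0,0]],[45,[0,0,0],[0,0,0]]]}}

```text
clock: 8.05
eef_pos: [459.2, -305.9, 90.5]
tool_rot: [3.141, 0.0, 1.94]
force: [-1.1, 1.2, 4.9]
width: 54.9
gripper_force: 65.1
```

Call:
{"fn": "send_rows", "kwargs": {"series": [[45,[0,0,-0.01],[0,0,0]],[45,[0,0,0],[0,0,0]]]}}

```text
clock: 8.3
eef_pos: [459.2, -305.9, 90.5]
tool_rot: [3.141, 0.0, 1.94]
force: [-1.2, 1.6, 9.8]
width: 54.1
gripper_force: 65.7
```

It's touching the tray floor. Release slowly, then rise.

Call:
{"fn": "send_rows", "kwargs": {"series": [[55,[0,0,0.01],[0,0,0]],[58,[0,0,0],[0,0,0]],[64,[0,0,0],[0,0,0]],[75,[0,0,0],[0,0,0]],[85,[0,0,0],[0,0,0]],[85,[0,0,0],[0,0,0]],[85,[0,0,0],[0,0,0]]]}}

```text
clock: 9.18
eef_pos: [459.1, -305.7, 89.7]
tool_rot: [3.142, -0.0, 1.94]
force: [-1.0, -0.5, 0.2]
width: 84.8
gripper_force: 0.0
```

Call:
{"fn": "send_rows", "kwargs": {"series": [[85,[0,0,0.3],[0,0,0]],[85,[0,0,0.5],[0,0,0]],[85,[0,0,0.9],[0,0,0]],[85,[0,0,0.9],[0,0,0]],[85,[0,0.4,0.2],[0,0,0]],[85,[0.1,0.9,0],[0,0,0]],[85,[0.1,0.9,0],[0,0,0]],[85,[0.1,0.9,0],[0,0,0]]]}}

```text
clock: 10.18
eef_pos: [477.1, -118.1, 257.9]
tool_rot: [3.141, 0.0, 1.94]
force: [1.7, 0.1, -0.3]
width: 85.0
gripper_force: 0.0
```

Run:
```python
from h import *
s=sensors.read_state();print(s['eef_pos'],s['tool_rot'],s['force'])
d=grab('top','t2.png');P=cloud(d).reshape(-1,3)
q=P[(P[:,2]>122)&(P[:,2]<140)&(np.hypot(P[:,0]-459,P[:,1]+306)<50)];print('cap',len(q),q.mean(0),q.max(0)-q.min(0))
for n,D in(('top',d),('scene',grab('scene'))):
    P=cloud(D).reshape(-1,3)
    q=P[(P[:,2]>122)&(P[:,2]<140)&(np.hypot(P[:,0]-519,P[:,1]-161)<30)];print('handle',len(q),q.mean(0),(q.max(0)+q.min(0))/2)
cv2.imwrite('pics/t2c.png',cv2.resize(cv2.cvtColor(d['img'][90:310,90:420],cv2.COLOR_RGB2BGR),None,fx=2,fy=2))
```

```text
[ 477.05674202 -118.07203658  257.90545767] [3.14098587e+00 1.03466413e-04 1.93988322e+00] [ 1.69349115  0.14202351 -0.25550553]
cap 192 [ 458.56071624 -302.74216215  132.95945648] [41.45356225 42.50246619 16.60876407]
handle 70 [516.94546761 163.58085041 129.50435135] [517.37224781 163.30560529 129.98241117]
handle 63 [520.98590644 158.8326782  128.83197424] [519.85937098 159.52540155 127.61463776]
```

View pics/t2c.png

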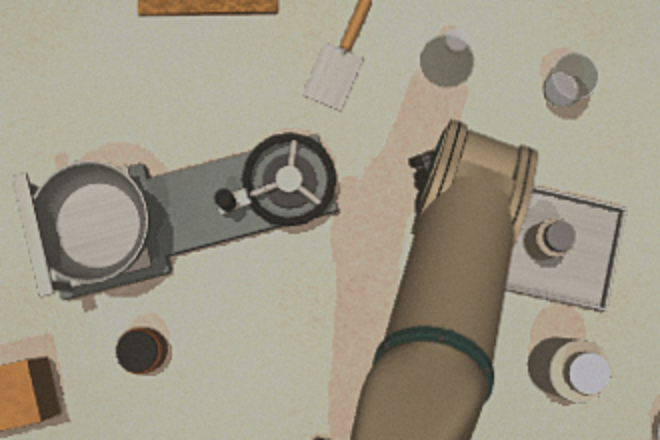

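The bottle stands upright in the tray with its cap at crop (558,237). The handle is unmoved at crop (226,200). Next, to the handle.

Call:
{"fn": "send_rows", "kwargs": {"series": [[85,[0.14,0.9,0],[0,0,0]],[85,[0.14,0.9,0],[0,0,0]],[85,[0.14,0.9,0],[0,0,0]],[85,[0.14,0.9,0],[0,0,0]],[85,[0.14,0.9,0],[0,0,0]],[85,[0,0,-0.5],[0,0,0]],[85,[0,0,0],[0,0,0]],[85,[0,0,0],[0,0,0]]]}}

```text
clock: 11.28
eef_pos: [519.5, 149.0, 228.4]
tool_rot: [3.141, 0.001, 1.938]
force: [-1.0, 0.6, -0.1]
width: 85.1
gripper_force: 0.0
```

Run:
```python
from h import *
s=sensors.read_state();print(s['eef_pos'],s['tool_rot'])
W=grab('wrist','w1.png');P=cloud(W).reshape(-1,3)
q=P[(P[:,2]>120)&(P[:,2]<138)&(np.hypot(P[:,0]-519,P[:,1]-161)<35)];print(len(q),q.mean(0),(q.min(0)+q.max(0))/2,q.max(0)-q.min(0))
q=P[(P[:,2]>56)&(P[:,2]<66)&(np.hypot(P[:,0]-553,P[:,1]-74)<80)&(np.hypot(P[:,0]-553,P[:,1]-74)>50)];print(len(q),cv2.fitEllipse(q[:,:2].astype(np.float32)))
```

```text
[519.49704064 149.02408512 228.35629349] [3.14123626e+00 5.95954262e-04 1.93833370e+00]
934 [516.4924734  161.99409299 129.32203046] [516.80815559 161.00247034 126.07607504] [25.02478556 25.86408673 12.03486942]
3927 ((551.4574584960938, 73.61344909667969), (123.10714721679688, 124.44551849365234), 98.03190612792969)
```

Call:
{"fn": "send_rows", "kwargs": {"series": [[85,[-0.03,0.21,0],[0,0,0]],[85,[0,0,-0.5],[0,0,0]],[85,[0,0,-0.6],[0,0,0]],[85,[0,0,-0.6],[0,0,0]],[85,[0,0,-0.35],[0,0,0]],[60,[0,0,0],[0,0,0]],[40,[0,0,0],[0,0,0]],[26,[0,0,0],[0,0,0]]]}}

```text
clock: 12.32
eef_pos: [518.1, 163.3, 106.0]
tool_rot: [3.139, -0.0, 1.94]
force: [-0.8, -0.0, -0.0]
width: 31.8
gripper_force: 0.0
```

Call:
{"fn": "send_rows", "kwargs": {"series": [[15,[0,0,0],[0,0,0]],[15,[0,0,0],[0,0,0]],[15,[0,0,0],[0,0,0]],[15,[0,0,0],[0,0,0]]]}}

```text
clock: 12.82
eef_pos: [517.9, 163.2, 106.0]
tool_rot: [3.14, -0.0, 1.94]
force: [-1.0, 0.8, 5.7]
width: 24.6
gripper_force: 58.5
```

```bash
cat > c.py <<'E'
from h import *
import sys
# usage: c.py [n steps] [step deg] ; from the measured TCP along the circle, in row units
c=np.array(eval(sys.argv[3])) if len(sys.argv)>3 else np.array([552.5,74]); R=95
s=sensors.read_state();p=s['eef_pos'][:2];v=p-c;a=np.degrees(np.arctan2(v[1],v[0]))
print('angle',a.round(1),'r',np.hypot(*v).round(1),s['clock'],s['force'].round(1))
t=np.radians(a-np.arange(0,int(sys.argv[1])+1)*float(sys.argv[2]))
P=c+R*np.c_[np.cos(t),np.sin(t)]
P[0]=p
print((np.diff(P,axis=0)/60).round(2).tolist())
E
python3 c.py 8 12
```

```text
angle 111.2 r 95.7 12.825 [-1.   0.8  5.7]
[[0.32, 0.08], [0.33, 0.02], [0.33, -0.05], [0.31, -0.12], [0.28, -0.18], [0.23, -0.23], [0.18, -0.28], [0.12, -0.31]]
```

Call:
{"fn": "send_rows", "kwargs": {"series": [[15,[0.32,0.08,0],[0,0,0]],[15,[0.33,0.02,0],[0,0,0]],[15,[0.33,-0.05,0],[0,0,0]],[15,[0.31,-0.12,0],[0,0,0]],[15,[0.28,-0.18,0],[0,0,0]]]}}

```text
clock: 13.45
eef_pos: [611.3, 148.8, 106.0]
tool_rot: [-3.141, -0.002, 1.941]
force: [-4.3, -0.8, 8.3]
width: 24.8
gripper_force: 58.8
```

```bash
python3 c.py 16 12; python3 -c "
from h import *
print(sensors.read_state()['qpos'].round(2),sensors.read_state()['tool_rot'])"
```

```text
angle 51.9 r 95.1 13.45 [-4.3 -0.8  8.3]
[[0.24, -0.23], [0.18, -0.27], [0.12, -0.31], [0.06, -0.33], [-0.01, -0.33], [-0.08, -0.32], [-0.15, -0.3], [-0.2, -0.26], [-0.25, -0.21], [-0.29, -0.15], [-0.32, -0.09], [-0.33, -0.02], [-0.33, 0.05], [-0.31, 0.11], [-0.28, 0.18], [-0.24, 0.23]]
[-0.4   0.78  0.2   1.7  -0.23  0.68  0.29] [-3.14114392e+00 -1.69785860e-03  1.94138307e+00]
```

The handle follows with low force. Continuing.

Call:
{"fn": "send_rows", "kwargs": {"series": [[15,[0.24,-0.23,0],[0,0,0]],[15,[0.18,-0.27,0],[0,0,0]],[15,[0.12,-0.31,0],[0,0,0]],[15,[0.06,-0.33,0],[0,0,0]],[15,[-0.01,-0.33,0],[0,0,0]],[15,[-0.08,-0.32,0],[0,0,0]],[15,[-0.15,-0.3,0],[0,0,0]],[15,[-0.2,-0.26,0],[0,0,0]]]}}

```text
clock: 14.45
eef_pos: [621.3, 9.4, 106.1]
tool_rot: [3.139, -0.003, 1.942]
force: [-1.5, 6.5, 6.2]
width: 24.5
gripper_force: 58.7
```

```bash
python3 c.py 16 12
```

```text
angle -43.2 r 94.4 14.45 [-1.5  6.5  6.2]
[[-0.24, -0.22], [-0.29, -0.16], [-0.32, -0.1], [-0.33, -0.03], [-0.33, 0.04], [-0.31, 0.11], [-0.28, 0.17], [-0.24, 0.23], [-0.19, 0.27], [-0.13, 0.31], [-0.06, 0.33], [0.01, 0.33], [0.08, 0.32], [0.14, 0.3], [0.2, 0.26], [0.25, 0.22]]
```

Call:
{"fn": "send_rows", "kwargs": {"series": [[15,[-0.24,-0.22,0],[0,0,0]],[15,[-0.29,-0.16,0],[0,0,0]],[15,[-0.32,-0.1,0],[0,0,0]],[15,[-0.33,-0.03,0],[0,0,0]],[15,[-0.33,0.04,0],[0,0,0]],[15,[-0.31,0.11,0],[0,0,0]],[15,[-0.28,0.17,0],[0,0,0]],[15,[-0.24,0.23,0],[0,0,0]]]}}

```text
clock: 15.45
eef_pos: [483.0, 8.9, 106.1]
tool_rot: [3.136, 0.003, 1.939]
force: [3.9, -0.4, 1.7]
width: 24.8
gripper_force: 59.2
```

```bash
python3 c.py 16 12
```

```text
angle -136.8 r 95.2 15.45 [ 3.9 -0.4  1.7]
[[-0.2, 0.27], [-0.14, 0.3], [-0.08, 0.32], [-0.01, 0.33], [0.06, 0.33], [0.13, 0.31], [0.19, 0.27], [0.24, 0.23], [0.28, 0.17], [0.31, 0.11], [0.33, 0.04], [0.33, -0.03], [0.32, -0.1], [0.29, -0.16], [0.25, -0.22], [0.2, -0.26]]
```

Call:
{"fn": "send_rows", "kwargs": {"series": [[15,[-0.2,0.27,0],[0,0,0]],[15,[-0.14,0.3,0],[0,0,0]],[15,[-0.08,0.32,0],[0,0,0]],[15,[-0.01,0.33,0],[0,0,0]],[15,[0.06,0.33,0],[0,0,0]],[15,[0.13,0.31,0],[0,0,0]],[15,[0.19,0.27,0],[0,0,0]],[15,[0.24,0.23,0],[0,0,0]]]}}

```text
clock: 16.45
eef_pos: [493.4, 149.7, 106.0]
tool_rot: [3.14, 0.002, 1.939]
force: [0.7, -8.1, 5.1]
width: 25.0
gripper_force: 59.7
```

```bash
python3 c.py 12 10
python3 - <<'E'
from h import *
d=grab('top');P=cloud(d).reshape(-1,3);r=np.hypot(P[:,0]-484,P[:,1]-344);q=P[(r>70)&(r<92)&(P[:,2]>130)&(P[:,2]<215)]
h=np.histogram(q[:,2],np.arange(130,216,5));print(h[0])
E
```

```text
angle 128.0 r 96.0 16.45 [ 0.7 -8.1  5.1]
[[0.24, 0.14], [0.25, 0.11], [0.27, 0.06], [0.28, 0.01], [0.27, -0.03], [0.26, -0.08], [0.25, -0.13], [0.22, -0.17], [0.19, -0.2], [0.15, -0.23], [0.11, -0.25], [0.06, -0.27]]
[  7  37 115 148  51  39  54  75 148  76  79 199  99   6   0   0   0]
```

Run:
```python
from h import *
for n in('top','scene'):
    d=grab(n);P=cloud(d).reshape(-1,3);r=np.hypot(P[:,0]-484,P[:,1]-344);q=P[(r>74)&(r<90)&(P[:,2]>180)&(P[:,2]<210)]
    print(n,np.histogram(q[:,2],np.arange(180,211,2))[0],np.percentile(q[:,2],[50,75,90]))
```

```text
top [26 33 50 69 81 71 49  8  1  0  0  0  0  0  0] [188.49132098 190.58664166 192.61914613]
scene [ 68  57  71  70 127  77   8   0   0   0   0   0   0   0   0] [187.23416963 189.61568014 190.8661506 ]
```

The rim is at about 189 mm, so roughly 1.4 to 1.8 rad remain. Taking 50°, then small steps.

Call:
{"fn": "send_rows", "kwargs": {"series": [[15,[0.24,0.14,0],[0,0,0]],[15,[0.25,0.11,0],[0,0,0]],[15,[0.27,0.06,0],[0,0,0]],[15,[0.28,0.01,0],[0,0,0]],[15,[0.27,-0.03,0],[0,0,0]],[15,[0,0,0],[0,0,0]]]}}

```text
clock: 17.35
eef_pos: [572.3, 167.4, 106.1]
tool_rot: [3.139, 0.001, 1.939]
force: [1.6, -2.0, 6.2]
width: 24.4
gripper_force: 59.8
```

```bash
python3 c.py 14 4;python3 - <<'E'
from h import *
for n in('top','scene'):
    d=grab(n);P=cloud(d).reshape(-1,3);r=np.hypot(P[:,0]-484,P[:,1]-344);q=P[(r>74)&(r<90)&(P[:,2]>180)&(P[:,2]<210)]
    print(n,np.histogram(q[:,2],np.arange(180,211,2))[0],np.percentile(q[:,2],[50,75,90]))
E
```

```text
angle 78.0 r 95.5 17.35 [ 1.6 -2.   6.2]
[[0.11, -0.03], [0.11, -0.03], [0.1, -0.04], [0.1, -0.05], [0.1, -0.06], [0.09, -0.06], [0.09, -0.07], [0.08, -0.07], [0.08, -0.08], [0.07, -0.08], [0.06, -0.09], [0.06, -0.09], [0.05, -0.1], [0.04, -0.1]]
top [19 22 30 28 32 56 60 47 29  8  0  0  0  0  0] [191.34039289 194.01289083 196.24495053]
scene [30 33 31 32 43 39 59 43 12  0  0  0  0  0  0] [189.62999759 193.14373051 194.86087046]
```

Call:
{"fn": "send_rows", "kwargs": {"series": [[15,[0.11,-0.03,0],[0,0,0]],[15,[0.11,-0.03,0],[0,0,0]],[15,[0.1,-0.04,0],[0,0,0]],[15,[0.1,-0.05,0],[0,0,0]]]}}

```text
clock: 17.95
eef_pos: [594.8, 159.4, 106.0]
tool_rot: [-3.141, -0.002, 1.94]
force: [-3.5, -0.1, 10.0]
width: 24.7
gripper_force: 60.2
```

Call:
{"fn": "send_rows", "kwargs": {"series": [[15,[0.1,-0.06,0],[0,0,0]],[15,[0.09,-0.06,0],[0,0,0]]]}}

```text
clock: 18.2
eef_pos: [606.3, 152.5, 106.0]
tool_rot: [-3.141, -0.002, 1.94]
force: [-3.4, 0.6, 9.1]
width: 24.8
gripper_force: 60.1
```

```bash
python3 c.py 10 4;python3 - <<'E'
from h import *
for n in('top','scene'):
    d=grab(n);P=cloud(d).reshape(-1,3);r=np.hypot(P[:,0]-484,P[:,1]-344);q=P[(r>74)&(r<90)&(P[:,2]>180)&(P[:,2]<210)]
    print(n,np.histogram(q[:,2],np.arange(180,211,2))[0],np.percentile(q[:,2],[50,75,90]))
E
```

```text
angle 55.6 r 95.2 18.2 [-3.4  0.6  9.1]
[[0.09, -0.07], [0.08, -0.07], [0.08, -0.08], [0.07, -0.08], [0.07, -0.09], [0.06, -0.09], [0.05, -0.1], [0.05, -0.1], [0.04, -0.1], [0.03, -0.11]]
top [26 22 22 24 26 38 39 63 44 28 11  3  0  0  0] [193.11283695 195.87465157 198.43720979]
scene [10 15 31 14 20 16 28 34 31  5  0  0  0  0  0] [191.80232779 195.38898856 196.67984866]
```

Call:
{"fn": "send_rows", "kwargs": {"series": [[15,[0.09,-0.07,0],[0,0,0]],[15,[0.08,-0.07,0],[0,0,0]]]}}

```text
clock: 18.55
eef_pos: [611.7, 148.6, 105.9]
tool_rot: [-3.133, -0.011, 1.942]
force: [-18.7, 10.9, 21.5]
width: 24.6
gripper_force: 61.5
```

Call:
{"fn": "send_rows", "kwargs": {"series": [[15,[0.08,-0.08,0],[0,0,0]]]}}

```text
clock: 18.68
eef_pos: [612.1, 148.3, 105.8]
tool_rot: [-3.127, -0.019, 1.945]
force: [-27.8, 18.4, 28.1]
width: 24.7
gripper_force: 62.3
```

Call:
{"fn": "send_rows", "kwargs": {"series": [[15,[0.07,-0.08,0],[0,0,0]]]}}

```text
clock: 18.8
eef_pos: [612.4, 148.1, 105.7]
tool_rot: [-3.122, -0.026, 1.948]
force: [-35.0, 24.3, 33.5]
width: 24.6
gripper_force: 63.0
```

The handle has come firmly against the stop at 51°, 420° turned: it no longer moves and the force grows. I'll ease the load and release.

Call:
{"fn": "send_rows", "kwargs": {"series": [[15,[-0.08,0.09,0],[0,0,0]],[15,[-0.08,0.08,0],[0,0,0]],[15,[0,0,0],[0,0,0]]]}}

```text
clock: 19.18
eef_pos: [611.4, 148.8, 105.9]
tool_rot: [-3.135, -0.008, 1.943]
force: [-12.6, 6.8, 16.1]
width: 24.6
gripper_force: 60.7
```

Call:
{"fn": "send_rows", "kwargs": {"series": [[15,[-0.06,0.05,0],[0,0,0]],[15,[0,0,0],[0,0,0]],[30,[0,0,0],[0,0,0]],[50,[0,0,0],[0,0,0]],[75,[0,0,0],[0,0,0]],[85,[0,0,0],[0,0,0]],[85,[0,0,0],[0,0,0]]]}}

```text
clock: 20.05
eef_pos: [613.3, 147.2, 104.6]
tool_rot: [-3.141, -0.0, 1.94]
force: [-0.3, 0.5, -0.2]
width: 84.8
gripper_force: 0.0
```

Call:
{"fn": "send_rows", "kwargs": {"series": [[85,[0,0,0.3],[0,0,0]],[85,[0,0,0.6],[0,0,0]],[85,[0,0,0.9],[0,0,0]],[85,[0,-0.3,0.6],[0,0,0]],[85,[0,-0.9,0.2],[0,0,0]],[85,[0,-0.9,0],[0,0,0]],[85,[-0.3,-0.6,0],[0,0,0]],[85,[0,0,0],[0,0,0]]]}}

```text
clock: 21.05
eef_pos: [594.1, -19.5, 262.5]
tool_rot: [-3.142, 0.002, 1.933]
force: [0.8, 1.0, -0.4]
width: 85.0
gripper_force: 0.0
```

Run:
```python
from h import *
for n in('top','scene'):
    d=grab(n,n+'9.png');P=cloud(d).reshape(-1,3);r=np.hypot(P[:,0]-484,P[:,1]-344);q=P[(r>74)&(r<90)&(P[:,2]>180)&(P[:,2]<210)]
    print(n,np.histogram(q[:,2],np.arange(180,211,2))[0],np.percentile(q[:,2],[50,75,90]))
    q=P[(P[:,2]>120)&(P[:,2]<138)&(np.hypot(P[:,0]-611,P[:,1]-148)<35)];print('handle',len(q),q.mean(0))
    q=P[(P[:,2]>122)&(P[:,2]<142)&(np.hypot(P[:,0]-459,P[:,1]+306)<50)];print('cap',len(q),q.mean(0))
print(sensors.read_state()['eef_pos'],sensors.read_state()['force'])
```

```text
top [ 20  31  40  25  22  37  65 119  71  44  12   0   0   0   0] [194.03817111 196.20835147 198.11792458]
handle 69 [610.77315812 149.6523264  129.33049969]
cap 193 [ 458.61075721 -303.0597335   132.94081369]
scene [50 69 56 58 66 60 81 95 99 24  0  0  0  0  0] [190.78133423 195.22387827 196.91002106]
handle 76 [614.45150883 144.89069741 128.75952501]
cap 239 [ 464.82339951 -303.79785421  132.76072017]
[595.61461309 -14.39263744 261.87823698] [-0.14636623  0.74839281 -0.39332193]
```

View pics/scene9.png

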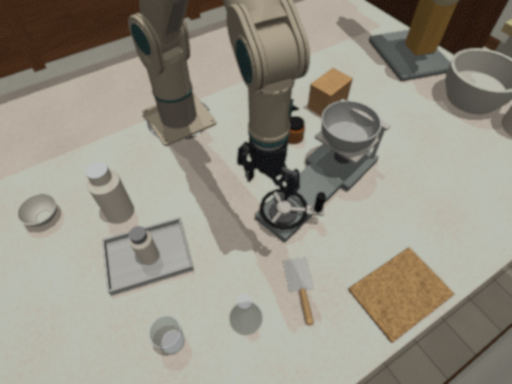

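The final picture shows the bottle upright in the tray at (142,245), the handle at (320,200) and the bath raised at (350,125). Rim height is about 197 mm and the bystanders haven't moved. Handing in.

```bash
python3 -c "
from cell import ctrl
print(ctrl.finish_job())"
```

```text
the job is handed in; nothing more can be done
None
```

The bottle stands upright and released in the steel tray, the crank is wound clockwise about 420° to its stop with the bath rim at about 197 mm, and the job was handed in at about 21 s of robot time.

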